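# Pack the roaster spares into the brass tray

### The job

Pack the red angle bracket and the blue valve block together into the brass tray: the bracket stands with its foot plate flat on the tray's floor and its upright up, and the block rests upright and flat on top of that foot plate, beside the upright, within the tray's walls. It only fits if you pack them in the right order. Let go of both, and leave the long dark bracket, which is too big for the tray, where it lies.

Things in the scene. Friction and masses are not known exactly. Their poses are not given: they have to be found in the camera images.
- tray: Open-topped brass tray, fastened to the bench: outside 140 (its x) by 90 (its y) by 45 mm high, walls and floor 4 mm thick, so 132 by 82 mm inside. Origin: centre of its underside, on the bench; z up.
- bracket: Red L-shaped angle bracket, 0.27 kg, lying loose on its foot. Foot plate 112 (x) by 56 (y) by 10 mm thick; at its -x end stands an upright plate 10 mm thick (x from -56 to -46 mm), 56 mm wide, its top 85 mm above the underside. Origin: centre of the foot's underside; z up. The top of the upright, pinched across its thickness (along x), stays above the tray's rim when packed. The foot may point to either end of the tray.
- valve: Blue valve block, about 0.5 kg, loose: body 86 (x) by 50 (y) by 32 mm high with a square brass stub, 28 by 28 mm, standing in the middle of its top up to 72 mm above the underside. Origin: centre of its underside; z up. Take it by the stub; fingers that close along the block's y clear the bracket's upright in the tray. It fits only lengthwise in the tray, either way round.
- long_bracket: Dark steel angle bracket, 0.6 kg, loose, like the red one but with a foot 150 mm long: not wanted, does not fit. Foot 150 (x) by 56 (y) by 10 mm, upright at its -x end, 85 mm high. Origin: centre of the foot's underside; z up.
Not all that is in view belongs to the job. There is more than one size of the valve; the one meant has the size given above. Of the things that look like the bracket, take the one that is nearest to the robot's base at the start.

How it is judged:
By the outcome, as a careful person would: the job done as asked, in the order asked, and still so for the second after the job is handed in, with the robot touching nothing.
It also fails if it takes over 58 s, if anything falls off the work surface, if the arm or the gripper's body presses on something with over 40 N, if the wrist force passes 120 N, or if a joint passes its speed limit or range.

### The arm

A 6-joint arm with a two-finger parallel gripper is mounted at the origin on the work surface. World frame = base frame: x ahead of the robot, y to its left, z up, the work surface at z = 0. Lengths are in m, angles in rad, forces in N, time in s.
With the tool pointing down it reaches from about 0.3 to 0.875 m from the base axis. Payload 6.4 kg.
Tool frame: the origin (TCP) lies midway between the tips of the shut fingers; the grasp point (between the pads) lies 19 mm behind it (ctrl.pinch_z is the distance from the TCP to the grasp point, in m); z points along the fingers, y is the direction in which the jaws open and shut (so a half turn about z gives the same grasp; the last joint's range is limited). The gripper opens to 85 mm and grips with 20 to 120 N. Pads are 22 mm wide; open, the fingers measure 114 mm over their backs; the gripper's body (76 mm by 85 mm) begins 54 mm behind the grasp point. The pads swing forward as they close: fully open they stand 13 mm farther back than shut.
Start: joints at [-1.54, 0.181, 1.607, -0, 1.354, -0.206], TCP at [0.135, -0.559, 0.231] pointing down, gripper open.
Joint ranges: [-2.99, 2.99], [-0.89, 2.07], [0.3, 2.58], [-1.14, 4.28], [0, 2.63], [-3.12, 3.12]. Speed limits (rad/s): [2.57, 2.57, 3.01, 3.14, 3.14, 3.14].

### API

Orientations are given as a 3x3 rotation matrix whose columns are the frame's x, y, z axes.
In Python, from cell import ctrl gives the robot as it stands. Calls block until the motion is done:
- ctrl.movep(position, orientation): joint-space move of the TCP to a pose.
- ctrl.move_straight(position, rot=None, max_speed=0.15, threshold=None): straight line of the TCP; rot=None keeps the orientation; max_speed is the mean speed in m/s. With threshold (N) it stops when the force on the tool has changed by that much, and returns True; else False.
- ctrl.goto_joints(angles): joint-space move.
- ctrl.gripper_to(opening): finger opening in m; the grip force is fixed at half the most; returns when the fingers have stopped.
- ctrl.pause(seconds).
- ctrl.ik(position, orientation): joint angles nearest the present ones, or None.
- ctrl.camera(name): name is "scene" or "top" or "wrist"; returns (picture, depth): 400x640x3 uint8, blue, green, red; 400x640 float32, m along the optical axis (not along the pixel's ray), 0 where there is no reading.
- ctrl.camera_info(name): a dict with "mtx" (3x3 intrinsics, pixels), "distortion" ([k1, k2, p1, p2, k3] as OpenCV has them; the pictures are not rectified), "T" (4x4, takes a point from camera to world coordinates); the wrist camera has in their place "mount" (4x4, takes a point from camera to tool coordinates, whose origin is the TCP and whose axes are the flange's). Camera axes: x right, y down, z forward; pixel columns grow to the right and rows downward; lengths in m; the calibration is good to about 2 mm. A picture is of the moment at which its call begins: read the wrist's pose just before it. camera_info takes no time and is no camera call.
A pose or a line that the arm cannot do raises ctrl.MotionError and nothing moves.
- ctrl.sign_off(): hands the job in, once; it reports no verdict.
Trained networks look in the newest picture that a camera, given by its name, has taken for a name from the list of things; names that differ only in an ending like _2 or _b are one class to them, and where a whole thing is asked for, a point or a joint stands for the part that bears it (a point fixed in the world has none). Each returns a list of dicts, best first, with "p" (0 to 1); they miss things now and then, are a little off and sometimes report something else, mostly with a low value. They report only what shows in the picture. A call takes as long as a camera call. They do not tell look-alikes from the thing itself.
- ctrl.look_for(camera, label): "box" ([left, top, width, height] in pixels, round what is visible of it).
- ctrl.trace(camera, label): "region" (400x640 bool, what is visible of it) and "box" ([left, top, width, height] in pixels, round what is visible of it).
Readings, each from a call of its own:
- ctrl.current_time_s(): time.
- ctrl.current_joint_pos(): joint angles.
- ctrl.current_dq(): joint speeds.
- ctrl.current_effort(): joint torques, N m.
- ctrl.current_ee_pos(): TCP position.
- ctrl.current_tool_rot(): TCP orientation.
- ctrl.current_force(): force on the tool from outside, world axes, zero at the start.
- ctrl.current_ft_torque(): the same for the moment, N m.
- ctrl.current_finger_gap(): finger opening in m.
Only numpy, scipy, OpenCV 4.12 (cv2) and the standard library are available. Lean on these libraries where they do the work, as an engineer would, in place of code of your own. Each camera call takes 0.05 s, during which the arm holds its last target.

## Working session

There is one attempt and no reset: what is moved stays moved. The work goes in short steps, each a Python script; the robot and the scene stay as the last script left them, time stands still between calls to the robot, and variables do not carry over. Pictures are saved under pics/ and viewed, and the job is handed in when it is done.

```bash
mkdir -p pics; ls
python3 - <<'E'
from cell import ctrl
import cv2,numpy as np
for c in ("scene","top","wrist"):
    im,d=ctrl.camera(c); cv2.imwrite(f"pics/a_{c}.png",im); np.save(f"pics/a_{c}_d.npy",d); np.save(f"pics/a_{c}_im.npy",im)
    i=ctrl.camera_info(c); print(c,{k:np.round(v,3).tolist() for k,v in i.items()})
    for n in ("tray","bracket","valve","long_bracket"):
        print(n,[(np.round(r["box"],0).tolist(),round(r["p"],2)) for r in ctrl.look_for(c,n)])
print(ctrl.current_time_s(),ctrl.current_ee_pos(),ctrl.current_tool_rot(),ctrl.pinch_z)
E
```

```text
pics
scene {'mtx': [[483.4, 0.0, 319.078], [0.0, 483.4, 200.792], [0.0, 0.0, 1.0]], 'distortion': [-0.063, 0.0, 0.0, 0.0, 0.0], 'T': [[-0.004, 0.688, -0.725, 1.48], [1.0, -0.01, -0.015, 0.068], [-0.017, -0.725, -0.688, 0.943], [0.0, 0.0, 0.0, 1.0]]}
tray [([275.0, 167.0, 49.0, 54.0], 0.95)]
bracket [([377.0, 213.0, 58.0, 44.0], 0.85), ([434.0, 185.0, 47.0, 34.0], 0.76), ([296.0, 233.0, 30.0, 49.0], 0.66), ([377.0, 162.0, 40.0, 55.0], 0.6)]
valve [([172.0, 182.0, 35.0, 33.0], 0.92), ([173.0, 140.0, 50.0, 42.0], 0.69), ([219.0, 176.0, 26.0, 25.0], 0.68)]
long_bracket [([298.0, 233.0, 27.0, 50.0], 0.56)]
top {'mtx': [[490.809, 0.0, 318.531], [0.0, 490.809, 201.685], [0.0, 0.0, 1.0]], 'distortion': [-0.045, 0.0, 0.0, 0.0, 0.0], 'T': [[-0.003, -0.997, 0.075, 0.407], [-1.0, 0.002, -0.011, 0.065], [0.011, -0.075, -0.997, 1.502], [0.0, 0.0, 0.0, 1.0]]}
tray [([318.0, 184.0, 45.0, 51.0], 0.87)]
bracket [([233.0, 197.0, 35.0, 37.0], 0.95), ([228.0, 140.0, 41.0, 24.0], 0.72), ([170.0, 184.0, 48.0, 32.0], 0.61)]
valve [([417.0, 234.0, 47.0, 51.0], 0.89), ([427.0, 196.0, 24.0, 33.0], 0.85), ([384.0, 213.0, 32.0, 21.0], 0.83)]
long_bracket [([316.0, 116.0, 22.0, 53.0], 0.69)]
wrist {'mtx': [[315.525, 0.0, 317.47], [0.0, 315.525, 202.883], [0.0, 0.0, 1.0]], 'distortion': [-0.048, 0.0, 0.0, 0.0, 0.0], 'mount': [[0.001, -0.952, -0.305, 0.077], [1.0, 0.001, 0.001, 0.0], [-0.0, -0.305, 0.952, -0.14], [0.0, 0.0, 0.0, 1.0]]}
tray []
bracket []
valve []
long_bracket []
0.75 [ 0.13491337 -0.55897751  0.2313239 ] [[ 9.72100027e-01  2.34566700e-01  1.23239819e-05]
 [ 2.34566700e-01 -9.72100027e-01 -4.13328437e-05]
 [ 2.28483439e-06  4.30704542e-05 -9.99999999e-01]] 0.0187
```

View pics/a_scene.png

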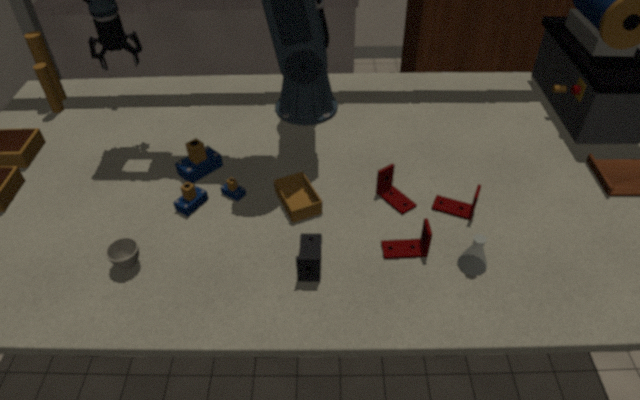

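View pics/a_top.png

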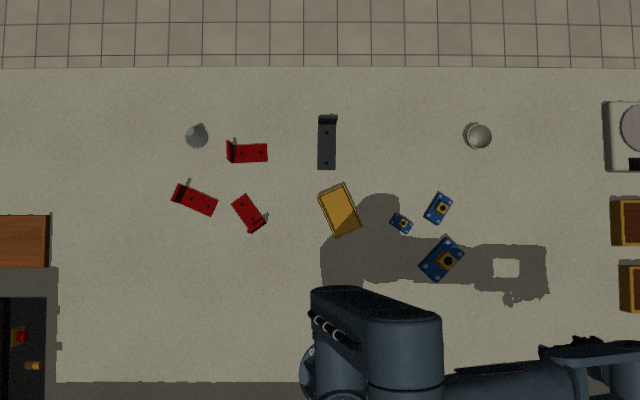

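```bash
cat > h.py <<'E'
import numpy as np,cv2
def cloud(info,d,T=None):
    K=np.array(info["mtx"]);D=np.array(info["distortion"]);T=np.array(info["T"]) if T is None else T
    v,u=np.mgrid[0:400,0:640]
    n=cv2.undistortPoints(np.stack([u.ravel(),v.ravel()],1).astype(np.float64)[:,None],K,D).reshape(400,640,2)
    P=np.concatenate([n,np.ones((400,640,1))],2)*d[...,None]
    W=P@T[:3,:3].T+T[:3,3]; W[d<=0]=np.nan
    return W
def rect(pts):
    (c,(w,h),a)=cv2.minAreaRect(pts.astype(np.float32))
    if w<h: w,h,a=h,w,a+90
    return np.round(c,4),round(w*1e3,1),round(h*1e3,1),round((a+90)%180-90,1)
E
python3 - <<'E'
from cell import ctrl
from h import *
d=np.load("pics/a_top_d.npy");W=cloud(ctrl.camera_info("top"),d)
for n,b in dict(tray=[318,184,45,51],brA=[233,197,35,37],brB=[228,140,41,24],brC=[170,184,48,32],v1=[417,234,47,51],v2=[427,196,24,33],v3=[384,213,32,21],lb=[316,116,22,53]).items():
    x,y,w,h=b; P=W[y-3:y+h+3,x-3:x+w+3].reshape(-1,3);P=P[np.isfinite(P[:,0])]
    Q=P[P[:,2]>.005]; zz=np.round(np.percentile(Q[:,2],[5,25,50,75,95,99.5]),3)
    print(n,len(Q),zz.tolist(),rect(Q[:,:2]),np.hypot(*Q[:,:2].mean(0)).round(3))
    for z in zz[[2,4]]:
        S=Q[abs(Q[:,2]-z)<.005]; print("   z",z,rect(S[:,:2]))
im=cv2.imread("pics/a_top.png"); cv2.imwrite("pics/crop1.png",cv2.resize(im[105:295,155:475],None,fx=2.5,fy=2.5,interpolation=cv2.INTER_CUBIC))
E
```

```text
tray 842 [0.005, 0.006, 0.008, 0.038, 0.047, 0.051] (array([ 0.4973, -0.0172]), 171.7, 153.3, -0.1) 0.494
   z 0.008 (array([ 0.4974, -0.0171]), 171.6, 153.3, -0.2)
   z 0.047 (array([ 0.4894, -0.013 ]), 139.5, 89.9, 24.3)
brA 722 [0.006, 0.008, 0.011, 0.014, 0.084, 0.089] (array([0.4808, 0.2579]), 125.8, 122.4, 0.3) 0.549
   z 0.011 (array([0.4809, 0.2579]), 125.8, 122.3, 0.3)
   z 0.084 (array([0.4441, 0.2337]), 54.5, 10.1, -54.5)
brB 746 [0.006, 0.008, 0.011, 0.015, 0.084, 0.089] (array([0.675 , 0.2683]), 135.8, 90.7, 89.5) 0.722
   z 0.011 (array([0.675 , 0.2683]), 135.8, 90.7, 89.5)
   z 0.084 (array([0.6686, 0.315 ]), 53.1, 10.2, 0.7)
brC 825 [0.005, 0.008, 0.011, 0.016, 0.085, 0.088] (array([0.527 , 0.4327]), 161.0, 113.8, -90.0) 0.677
   z 0.011 (array([0.527 , 0.4327]), 161.1, 113.6, 89.9)
   z 0.085 (array([0.543 , 0.4645]), 55.0, 11.2, -20.6)
v1 1244 [0.006, 0.041, 0.046, 0.051, 0.104, 0.109] (array([ 0.3439, -0.3215]), 169.9, 161.4, -0.2) 0.464
   z 0.046 (array([ 0.3426, -0.3187]), 121.7, 73.7, -45.1)
   z 0.104 (array([ 0.3445, -0.3184]), 40.1, 39.1, -43.3)
v2 582 [0.006, 0.028, 0.032, 0.038, 0.074, 0.077] (array([ 0.4873, -0.3178]), 116.9, 93.6, -0.2) 0.584
   z 0.032 (array([ 0.4965, -0.3145]), 87.4, 51.4, -32.6)
   z 0.074 (array([ 0.4966, -0.3141]), 28.4, 27.4, 57.3)
v3 333 [0.006, 0.02, 0.024, 0.028, 0.055, 0.058] (array([ 0.4537, -0.1987]), 114.0, 79.5, 89.9) 0.494
   z 0.024 (array([ 0.4543, -0.2007]), 65.1, 38.0, 57.2)
   z 0.055 (array([ 0.4534, -0.2005]), 21.9, 20.7, 56.7)
lb 1004 [0.006, 0.008, 0.011, 0.014, 0.083, 0.088] (array([0.7048, 0.0234]), 181.7, 83.7, -0.1) 0.703
   z 0.011 (array([0.7047, 0.0234]), 181.3, 83.7, -0.1)
   z 0.083 (array([0.7653, 0.0239]), 53.2, 11.5, 88.1)
```

View pics/crop1.png

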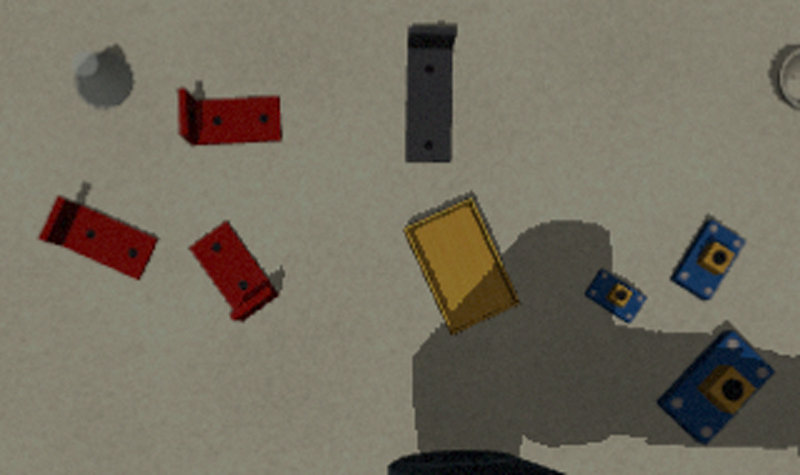

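Three red brackets are in view: A at (250,214), B at (248,152) and C at (194,200). A is nearest the base, at 0.55 m against 0.72 and 0.68. There are also three valves: (440,259) measures 122x74, (438,209) measures 87x51x72, and (401,223) measures 65x38. The valve at (438,209) has the size given. The crop confirms both choices, and the dark bracket at (327,140) stays where it is. Next I refine bracket A's pose with the wrist camera.

```bash
cat >> h.py <<'E'
from cell import ctrl
def R(deg):
    a=np.radians(deg);c,s=np.cos(a),np.sin(a)   # tool y along deg
    return np.array([[-s,c,0],[c,s,0],[0,0,-1.]])
def choose(p,deg):
    best=None
    q0=np.array(ctrl.current_joint_pos())
    for d in (deg,deg+180):
        q=ctrl.ik(list(p),R(d))
        if q is None: continue
        c=max(abs(np.array(q)-q0)/[2.57,2.57,3.01,3.14,3.14,3.14])
        print(" ik",round(d,1),np.round(q,2),round(c,2))
        if best is None or c<best[0]: best=(c,d)
    return best[1]
def wristcloud(name):
    p=np.array(ctrl.current_ee_pos());r=np.array(ctrl.current_tool_rot())
    im,d=ctrl.camera("wrist"); cv2.imwrite(f"pics/{name}.png",im)
    i=ctrl.camera_info("wrist");T=np.eye(4);T[:3,:3]=r;T[:3,3]=p
    W=cloud(i,d,T@np.array(i["mount"])); np.save(f"pics/{name}.npy",W); return im,W
E
python3 - <<'E'
from h import *
p=[.455,.241,.24]
ctrl.gripper_to(.045)
d=choose(p,35.5); ctrl.movep(p,R(d))
im,W=wristcloud("w_br")
print([(np.round(r["box"]).tolist(),round(r["p"],2)) for r in ctrl.look_for("wrist","bracket")])
P=W.reshape(-1,3);P=P[np.isfinite(P[:,0])]
P=P[np.hypot(P[:,0]-.47,P[:,1]-.255)<.11]
print("bench z",np.median(P[P[:,2]<.005][:,2]))
for lo,hi in((.006,.018),(.079,.095)):
    S=P[(P[:,2]>lo)&(P[:,2]<hi)];print(lo,len(S),np.median(S[:,2]),rect(S[:,:2]))
print(ctrl.current_time_s(),ctrl.current_ee_pos(),ctrl.current_finger_gap())
E
```

```text
ik 35.5 [ 0.26  0.04  1.75 -0.    1.36 -0.36] 0.7
 ik 215.5 [ 0.26  0.04  1.75 -0.    1.36  2.78] 0.95
[([404.0, 8.0, 157.0, 112.0], 0.92), ([301.0, 148.0, 94.0, 64.0], 0.76), ([416.0, 204.0, 128.0, 85.0], 0.7)]
bench z -0.0025063677700364884
0.006 3715 0.007425293658739729 (array([0.4835, 0.2643]), 111.5, 56.2, 35.5)
0.079 576 0.08236157816272827 (array([0.4416, 0.234 ]), 56.1, 9.8, -54.9)
4.35 [0.45533385 0.24048074 0.23994295] 0.04520090717855788
```

View pics/w_br.png

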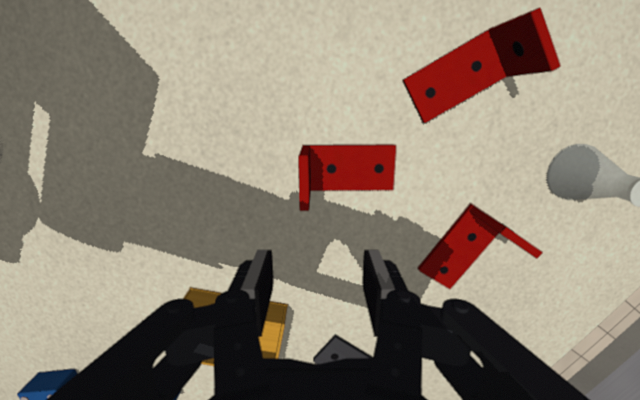

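The wrist view shows bracket A at (348,168) with its upright at (305,180). The two cameras agree to about 2 mm. I'll take a quick wrist look at the tray before picking the bracket.

Run:
```python
from h import *
p=[.489,-.013,.24]
ctrl.movep(p,R(24.3))
im,W=wristcloud("w_tr")
P=W.reshape(-1,3);P=P[np.isfinite(P[:,0])]
P=P[np.hypot(P[:,0]-.489,P[:,1]+.013)<.12]
print("bench z",np.median(P[P[:,2]<.002][:,2]))
S=P[(P[:,2]>.036)&(P[:,2]<.055)];print(len(S),np.median(S[:,2]),rect(S[:,:2]))
S=P[(P[:,2]>.0)&(P[:,2]<.007)];
print(ctrl.current_time_s(),ctrl.current_ee_pos())
```

```text
bench z -0.002194811361584059
1772 0.04210643387513113 (array([ 0.4874, -0.0126]), 140.7, 88.5, 24.4)
5.4083 [ 0.48902375 -0.0119428   0.24001213]
```

View pics/w_tr.png

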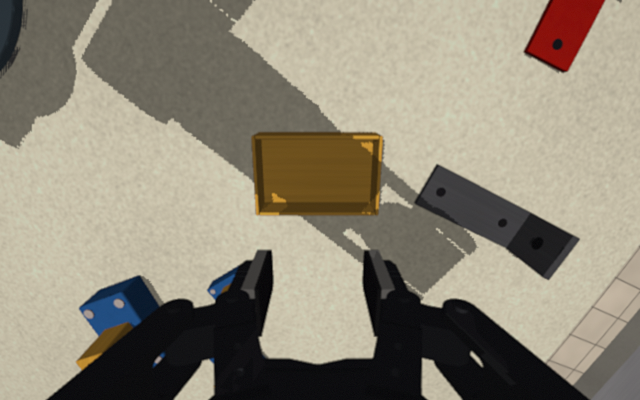

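The tray sits at (317,173), clear and empty, and both cameras agree on it to about 2 mm. I'll pick up the bracket now.

Run:
```python
from h import *
x,y=.4421,.2342; r=R(35.3)
ctrl.movep([x,y,.14],r)
hit=ctrl.move_straight([x,y,.053],max_speed=.1,threshold=12)
print(hit,ctrl.current_ee_pos(),ctrl.current_force())
ctrl.gripper_to(0.0); print("gap",ctrl.current_finger_gap(),ctrl.current_time_s())
ctrl.move_straight([x,y,.20],max_speed=.12)
print("gap",ctrl.current_finger_gap(),ctrl.current_force(),ctrl.current_time_s())
im,_=ctrl.camera("scene");cv2.imwrite("pics/s1.png",cv2.resize(im[80:300,240:520],None,fx=2.8,fy=2.7,interpolation=cv2.INTER_CUBIC))
wristcloud("w_held")
```

```text
False [0.44274583 0.23429849 0.05360974] [0.80317507 0.51467229 0.60180409]
gap 0.008737841955917132 7.8833
gap 0.009209974775857688 [ 0.18781449  0.15228011 -3.28096581] 9.2583
```

View pics/s1.png

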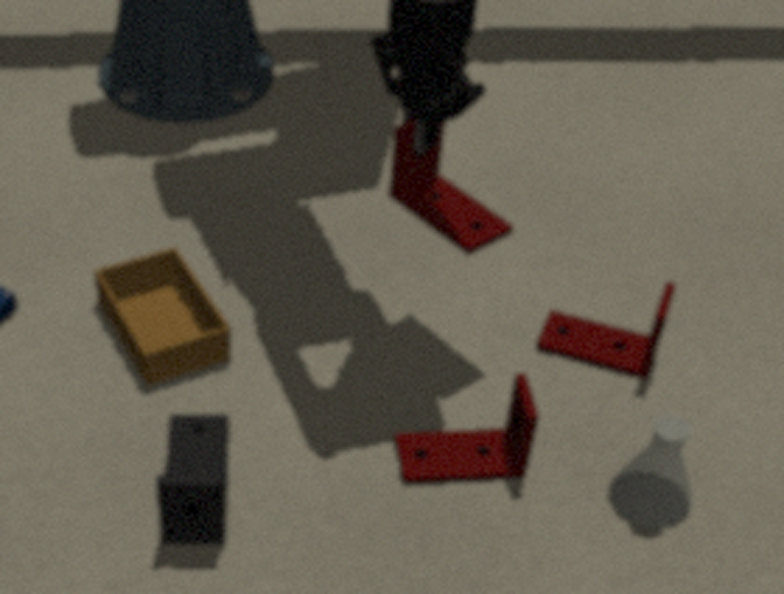

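View pics/w_held.png

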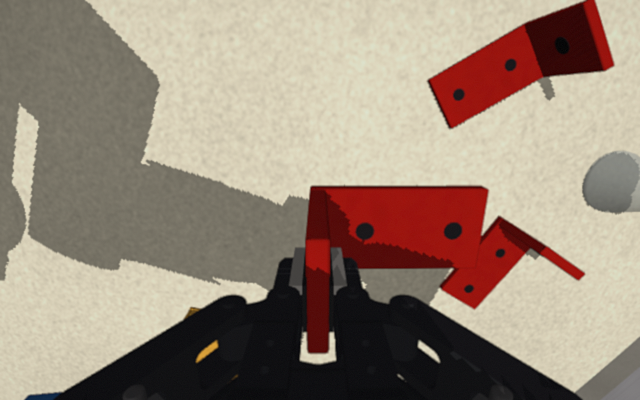

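The bracket is held level, with its foot centred at about (410,225). Before placing, I measure its pose in the hand.

Run:
```python
from h import *
im=cv2.imread("pics/w_held.png");W=np.load("pics/w_held.npy")
p=np.array(ctrl.current_ee_pos());r=np.array(ctrl.current_tool_rot())
L=(W-p)@r   # tool frame
m=(im[...,2]>70)&(im[...,1]<60)&np.isfinite(W[...,0])
m|=np.isfinite(W[...,0])
Q=L[m];Q=Q[(abs(Q[:,0])<.06)&(Q[:,1]>-.03)&(Q[:,1]<.13)]
S=Q[(Q[:,2]>.03)&(Q[:,2]<.055)]
F=S[(S[:,1]>.012)]
A=np.c_[F[:,:2],np.ones(len(F))];c,*_=np.linalg.lstsq(A,F[:,2],rcond=None)
print(len(F),"tilt deg x,y",np.degrees(c[:2]),"z",c[2],np.median(F[:,2]))
print(rect(S[:,:2]), S.min(0),S.max(0))
```

```text
11768 tilt deg x,y [0.97414702 0.09355095] z 0.046464860045733206 0.04647855469242171
(array([0.0004, 0.05  ]), 112.3, 56.5, -89.6) [-0.02808863 -0.00593479  0.03006679] [0.02858495 0.10621149 0.05496825]
```

Run:
```python
from h import *
a=np.radians(24.35);x,y=np.array([.488,-.0128])-.0505*np.array([np.cos(a),np.sin(a)])
r=R(24.35)
ctrl.movep([x,y,.19],r); ctrl.pause(.15)
print(ctrl.current_ee_pos(),(x,y))
ctrl.move_straight([x,y,.075],max_speed=.12)
hit=ctrl.move_straight([x,y,.0545],max_speed=.04,threshold=6)
print(hit,ctrl.current_ee_pos(),ctrl.current_force(),ctrl.current_time_s())
e=ctrl.current_ee_pos()
ctrl.gripper_to(.035)
ctrl.pause(.1)
ctrl.move_straight([e[0],e[1],.20],max_speed=.15)
wristcloud("w_pl"); print(ctrl.current_time_s(), ctrl.current_force())
```

```text
[ 0.44219389 -0.03248332  0.19002221] (np.float64(0.4419922873111617), np.float64(-0.033621632336138074))
True [ 0.44201673 -0.03365413  0.0574449 ] [-1.4498236  -0.20772053  4.84309579] 12.1167
13.7333 [ 0.08616059 -0.25477734 -0.01404941]
```

View pics/w_pl.png

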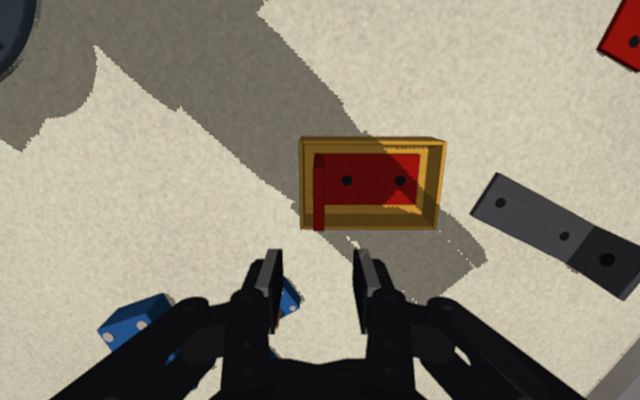

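Run:
```python
from h import *
W=np.load("pics/w_pl.npy");P=W.reshape(-1,3);P=P[np.isfinite(P[:,0])]
P=P[np.hypot(P[:,0]-.488,P[:,1]+.0128)<.09]
for lo,hi in((.036,.050),(.009,.016),(.078,.095)):
    S=P[(P[:,2]>lo)&(P[:,2]<hi)];print(lo,len(S),np.median(S[:,2]),rect(S[:,:2]))
a=np.radians(24.4);u=np.array([[np.cos(a),np.sin(a)],[-np.sin(a),np.cos(a)]])
L=(P[:,:2]-[.4874,-.0126])@u.T
m=(P[:,2]>.009)&(P[:,2]<.016)&(abs(L[:,0])<.066)&(abs(L[:,1])<.035);F=np.c_[L,P[:,2]][m]
print(rect(F[:,:2]),F.min(0),F.max(0))
A=np.c_[F[:,:2],np.ones(len(F))];print(np.linalg.lstsq(A,F[:,2],rcond=None)[0])
```

```text
0.036 2231 0.04187148036740734 (array([ 0.4875, -0.0129]), 140.3, 89.7, 24.6)
0.009 5226 0.011390918272043832 (array([ 0.4865, -0.0115]), 136.7, 86.3, 24.6)
0.078 772 0.08623160314154224 (array([ 0.4411, -0.0336]), 55.2, 9.6, -65.4)
(array([ 0.0072, -0.0032]), 121.5, 68.8, 3.4) [-0.05546816 -0.03422074  0.00900093] [0.06598823 0.03475887 0.01598796]
[0.00205097 0.00049583 0.01138507]
```

The bracket is centred in the tray: its foot shows at (366,180) and its upright at (318,190). It lies flat within measurement, with the upright 50.8 mm from the tray centre. Next is the valve.

Run:
```python
from h import *
p=[.488,-.310,.24]
d=choose(p,57.4); 
# evaluate place orientation too
for g in (114.4,-65.6): print(g,ctrl.ik([.493,-.0102,.2],R(g)))
ctrl.movep([.442,-.034,.24],R(24.35)); ctrl.movep(p,R(d)); ctrl.pause(.2)
im,W=wristcloud("w_v")
P=W.reshape(-1,3);P=P[np.isfinite(P[:,0])]
P=P[np.hypot(P[:,0]-.4955,P[:,1]+.314)<.06]
for lo,hi in((.024,.036),(.062,.080)):
    S=P[(P[:,2]>lo)&(P[:,2]<hi)];print(lo,len(S),np.median(S[:,2]),rect(S[:,:2]))
print(ctrl.current_time_s(),ctrl.current_ee_pos(),ctrl.current_joint_pos())
print([(np.round(r["box"]).tolist(),round(r["p"],2)) for r in ctrl.look_for("wrist","valve")])
```

```text
ik 57.4 [-0.77  0.18  1.59 -0.    1.37 -1.77] 0.32
 ik 237.4 [-0.77  0.18  1.59 -0.    1.37  1.37] 0.68
114.4 [-2.61913528e-01  2.73415346e-02  1.84090374e+00 -4.44089210e-16
  1.27334738e+00 -2.25857019e+00]
-65.6 [-2.61913528e-01  2.73415346e-02  1.84090374e+00 -4.44089210e-16
  1.27334738e+00  8.83022462e-01]
0.024 2318 0.029324331631229827 (array([ 0.4944, -0.3139]), 86.7, 50.0, -32.4)
0.062 755 0.06925548024335876 (array([ 0.4941, -0.3134]), 28.1, 27.7, -32.7)
15.35 [ 0.48833627 -0.30893148  0.24025137] [-7.69411129e-01  1.79245707e-01  1.59035429e+00  9.52411048e-05
  1.37166768e+00 -1.77254923e+00]
[([294.0, 145.0, 46.0, 70.0], 0.92), ([187.0, 1.0, 96.0, 124.0], 0.77), ([354.0, 75.0, 62.0, 40.0], 0.72)]
```

View pics/w_v.png

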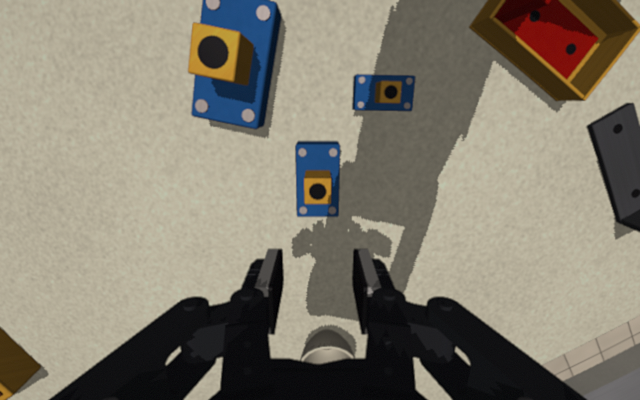

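The meant valve is at (317,180). It measures 87x50, and the look-alikes at (235,60) and (384,92) are the wrong size. I grasp it by the stub.

Run:
```python
from h import *
x,y=.4944,-.3136; r=R(57.5)
ctrl.gripper_to(.052)
ctrl.movep([x,y,.14],r)
hit=ctrl.move_straight([x,y,.040],max_speed=.1,threshold=12)
print(hit,ctrl.current_ee_pos(),ctrl.current_force())
ctrl.gripper_to(0.0); print("gap",ctrl.current_finger_gap(),ctrl.current_time_s())
ctrl.move_straight([x,y,.22],max_speed=.12)
ctrl.pause(.1)
print("gap",ctrl.current_finger_gap(),ctrl.current_force(),ctrl.current_time_s())
im,W=wristcloud("w_vh")
p=np.array(ctrl.current_ee_pos());L=(W-p)@np.array(ctrl.current_tool_rot())
Q=L.reshape(-1,3);Q=Q[np.isfinite(Q[:,0])]
F=Q[(abs(Q[:,0])<.06)&(abs(Q[:,1])<.04)&(Q[:,2]>.002)&(Q[:,2]<.02)]
print(len(F),np.median(F[:,2]),rect(F[:,:2]),F.min(0),F.max(0))
A=np.c_[F[:,:2],np.ones(len(F))];print(np.linalg.lstsq(A,F[:,2],rcond=None)[0])
```

```text
False [ 0.49491045 -0.31407279  0.04077162] [ 0.53404113 -0.95244501  1.09227889]
gap 0.027361626214746106 17.675
gap 0.02688328552155502 [ 0.10368946 -0.14994635 -3.82437838] 19.425
6738 0.011483051341283808 (array([ 0.0213, -0.0005]), 50.4, 44.6, -90.0) [-0.00096968 -0.02565892  0.00200031] [0.04359873 0.02469475 0.01999637]
[ 0.05952925 -0.00377709  0.00981722]
```

View pics/w_vh.png

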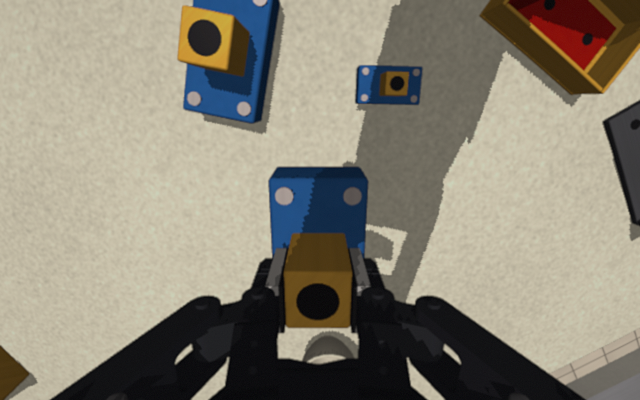

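Run:
```python
from h import *
W=np.load("pics/w_vh.npy");p=np.array(ctrl.current_ee_pos());L=((W-p)@np.array(ctrl.current_tool_rot())).reshape(-1,3)
F=L[np.isfinite(L[:,0])];F=F[(F[:,0]>.018)&(F[:,0]<.038)&(abs(F[:,1])<.022)&(F[:,2]>0)&(F[:,2]<.02)]
c=np.linalg.lstsq(np.c_[F[:,:2],np.ones(len(F))],F[:,2],rcond=None)[0];print("tilt",np.degrees(c[:2]),c[2])
a=np.radians(24.5);x,y=np.array([.4875,-.0127])+.006*np.array([np.cos(a),np.sin(a)])
r=R(114.5)
ctrl.movep([x,y,.22],r); ctrl.pause(.2)
print(ctrl.current_ee_pos(),(x,y))
ctrl.move_straight([x,y,.11],max_speed=.12); ctrl.pause(.1)
im,_=ctrl.camera("scene");cv2.imwrite("pics/s2.png",cv2.resize(im[110:260,220:400],None,fx=4,fy=4,interpolation=cv2.INTER_CUBIC))
wristcloud("w_ab")
print(ctrl.current_time_s())
```

```text
tilt [-1.7210045  -0.26635308] 0.012190060701171838
[ 0.49323207 -0.01140055  0.21995169] (np.float64(0.4929597676252592), np.float64(-0.010211840544062566))
22.1
```

View pics/s2.png

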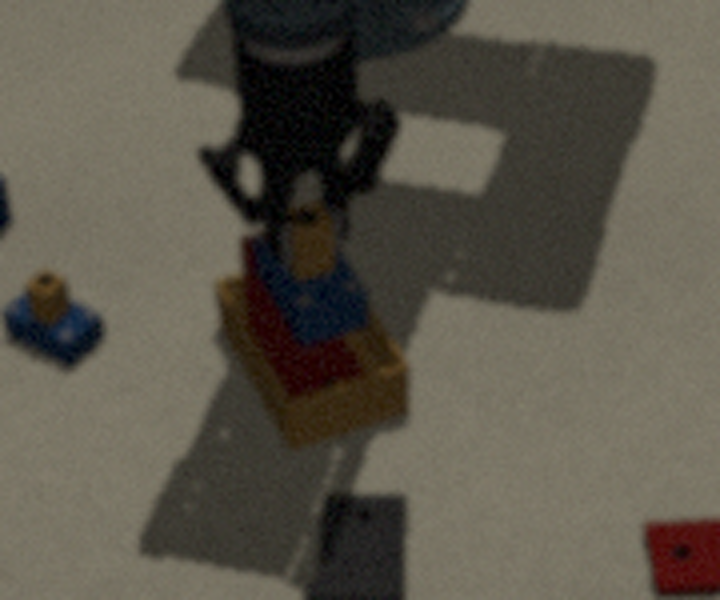

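View pics/w_ab.png

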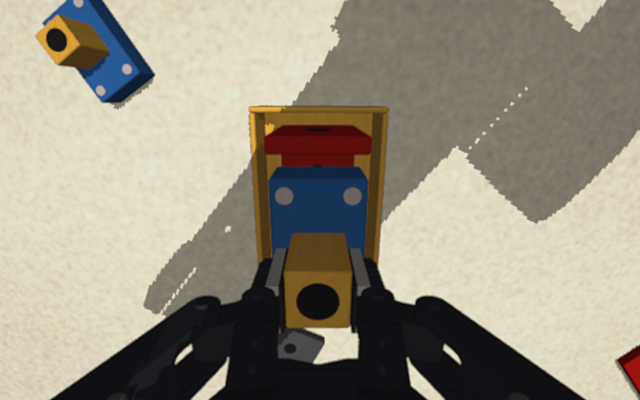

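The block at (318,215) is lined up between the tray walls and clear of the upright at (318,140). I lower it now.

Run:
```python
from h import *
e=ctrl.current_ee_pos();x,y=.49296,-.01021
ctrl.move_straight([x,y,.068],max_speed=.08)
hit=ctrl.move_straight([x,y,.052],max_speed=.03,threshold=6)
e=ctrl.current_ee_pos();print(hit,e,ctrl.current_force(),ctrl.current_ft_torque(),ctrl.current_time_s())
ctrl.gripper_to(.045); ctrl.pause(.2)
print(ctrl.current_force(),ctrl.current_finger_gap())
ctrl.move_straight([e[0],e[1],.22],max_speed=.15)
ctrl.pause(.2)
im,W=wristcloud("w_fin");print(ctrl.current_time_s())
im,_=ctrl.camera("scene");cv2.imwrite("pics/s3.png",cv2.resize(im[110:260,220:400],None,fx=4,fy=4,interpolation=cv2.INTER_CUBIC))
P=W.reshape(-1,3);P=P[np.isfinite(P[:,0])]
a=np.radians(24.5);u=np.array([[np.cos(a),np.sin(a)],[-np.sin(a),np.cos(a)]])
L=np.c_[(P[:,:2]-[.4875,-.0127])@u.T,P[:,2]]
L=L[(abs(L[:,0])<.08)&(abs(L[:,1])<.05)]
for n,lo,hi in(("upright",.078,.095),("stub",.07,.095),("rim/body",.036,.052)):
    S=L[(L[:,2]>lo)&(L[:,2]<hi)]
    if n=="upright": S=S[S[:,0]<-.035]
    if n=="stub": S=S[S[:,0]>-.03]
    if n=="rim/body": 
        S=S[(abs(S[:,0])<.056)&(abs(S[:,1])<.033)&(S[:,0]>-.044)]
        print(np.linalg.lstsq(np.c_[S[:,:2],np.ones(len(S))],S[:,2],rcond=None)[0])
    print(n,len(S),np.median(S[:,2]),rect(S[:,:2]))
```

```text
True [ 0.49294906 -0.01002684  0.05468282] [-1.18752185  0.63740961  4.22264496] [ 0.0703502   0.06504481 -0.01844906] 23.2417
[ 0.88108138 -0.72455345 -0.33618728] 0.04521288284127636
25.2667
upright 840 0.08636903354127914 (array([-0.051 , -0.0009]), 55.5, 9.9, 90.0)
stub 1011 0.08329686422046007 (array([0.0049, 0.0003]), 28.3, 27.7, 0.4)
[-0.000421   0.002193   0.0433911]
rim/body 2721 0.043363187417474636 (array([0.0049, 0.0003]), 84.3, 50.1, -0.1)
```

View pics/w_fin.png

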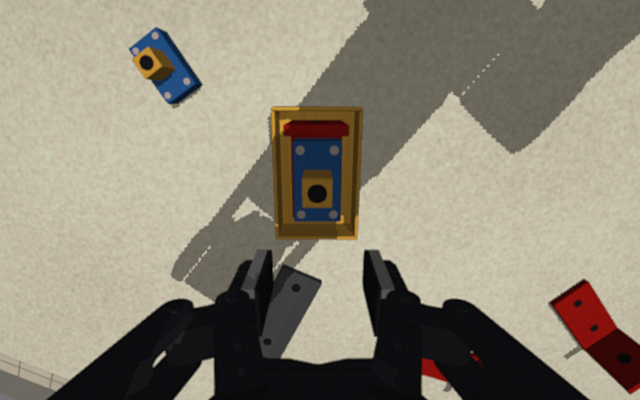

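View pics/s3.png

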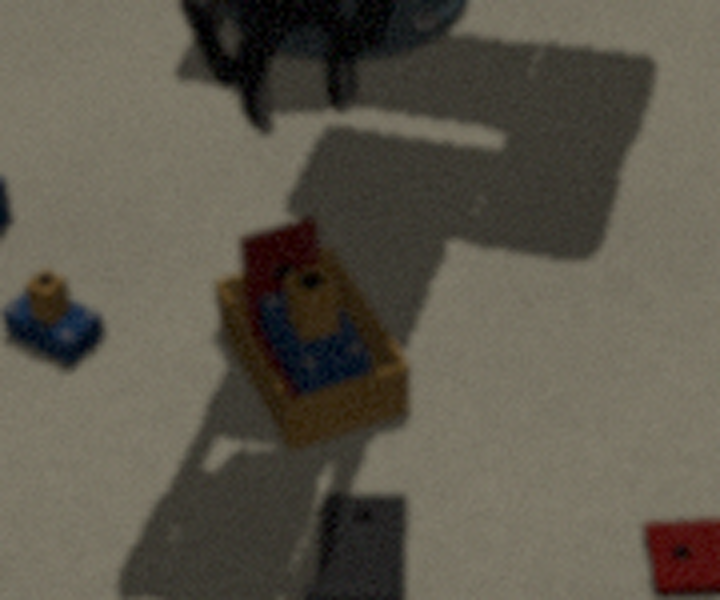

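The block at (317,180) sits flat on the foot inside the tray, beside the upright at (316,128). The gripper is clear above them, so I hand the job in.

Run:
```python
from cell import ctrl
ctrl.pause(.3); print(ctrl.current_dq(),ctrl.current_time_s()); print(ctrl.sign_off())
```

```text
[ 0.00142378 -0.00162834 -0.0009037   0.00029704  0.00053479 -0.0022023 ] 25.6167
the job is handed in; nothing more can be done
None
```

The job is packed and handed in at about 25.6 s, well under the 58 s limit. I put the red bracket in first: it was the one nearest the base, and I held it by its upright and set its foot flat on the tray floor. Then I set the 86 x 50 mm blue valve block on the foot, holding it by its stub, and let go of both.

- **Bracket:** the upright is 51 mm from the tray centre, as wanted, and within 1 mm of centred sideways.
- **Block:** it is 4.9 mm from the tray centre towards the foot end, about 8 mm clear of the upright, and fully on the foot. Its top is level to about 0.1°.
- **Heights:** the block's top measured 43 mm against 46 mm expected. That matches the wrist camera's reading of the bench, which came out 2 to 2.5 mm low all along.
- **Other things:** the robot touched nothing at hand-in, and I did not move the long dark bracket or the look-alikes.
- **Disagreements:** the top and wrist cameras differed by about 2 mm. In the hand the block looked tilted by up to about 2°, and it levelled when set down.

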